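# Pulse the food chopper

## Task

The chopper's bowl is already filled: swing its hinged lid down until it is fully shut. Only then twist the black pulse knob on its sloping front panel clockwise all the way to its stop, hold it there for a second and let it go so that it springs back by itself. Never turn the knob while the lid is open, and leave everything else on the counter where it stands.

Things in the scene. Friction and masses are not known exactly. Their poses are not given: they have to be found in the camera images.
- chopper: white food chopper stuck to the counter, 285 (x) x 180 (y) x 170 mm high. Origin on the counter, x from its front panel to its back. The panel slopes up at 35 degrees from x -130, z 22 to x -20, z 100, facing -x and up; its middle (the knob's axis) is at x -75, y 0, z 61. Behind it a flat deck at z 100 carries the steel bowl, centre x 75, radius 70, rim at z 160
- knob_grip (a point): grip point of the black pulse knob, on its axis 37 mm out from the panel; turns with it. Bar grip 44 long (x), 16 thick (y), its outer end 7 mm above this point, on a disc of radius 22 whose top is 23 mm below this point. z points out of the panel along the knob's axis (35 degrees from vertical); x along the bar to the end with the white line, up the slope at rest
- pulse_knob (a joint): angle of the pulse knob: 0 at rest (white line straight up the slope), growing clockwise as seen from outside, 1.05 at its stop (red mark on the panel). A spring of at most 0.09 N m turns it back to 0
- lid_hinge (a point): centre of the lid's hinge at the back of the bowl; does not move; axes as the chopper's. The hinge axis is y, the lid's underside passes through it
- lid (a joint): opening angle of the teal lid: 0 shut on the bowl's rim, growing as its front edge swings up and back; at 1.5 almost upright. It is stiff and stays where it is left; about 2 N at the tab moves it
- lid_tab (a point): middle of the outer face of the black finger tab at the lid's front edge, 155 mm from the hinge; moves with the lid. Tab 30 long (x), 50 wide, 8 thick, its free edge 15 mm further out at -x; z is the lid's outward normal. The teal lid is a disc of radius 74, 8 mm thick, centred 83 mm from the hinge, with a cream round patch on top
- mug: white mug, radius 40, height 90 mm, handle to its +y, beside the chopper; origin at its foot; bystander
- tumbler: drinking glass, radius 34, height 100 mm, on the other side of the chopper; origin at its foot; bystander
- bowl: white bowl, radius 70, height 60 mm; origin at its foot; bystander
- spoon: wooden spoon lying flat; bystander
- canister_a: teal canister with a steel lid, radius 48, height 138 mm; origin at its foot; bystander
- canister_b: second canister, the same; bystander
- kettle: steel kettle with a black lid and handle, radius 78, height 216 mm, handle to its -y; origin at its foot; bystander

How it is judged:
By the outcome, as a careful person would: the job done as asked, in the order asked, and still so for the second after the job is handed in, with the robot touching nothing.
It also fails if it takes over 51 s, if anything falls off the work surface, if the arm or the gripper's body presses on something with over 40 N, if the wrist force passes 120 N, or if a joint passes its speed limit or range.

## Robot

A 6-joint arm with a two-finger parallel gripper is mounted at the origin on the work surface. World frame = base frame: x ahead of the robot, y to its left, z up, the work surface at z = 0. Lengths are in m, angles in rad, forces in N, time in s.
With the tool pointing down it reaches from about 0.275 to 0.75 m from the base axis. Payload 10.2 kg.
Tool frame: the origin (TCP) lies where the fingers leave the gripper's body, on its centre line; the fingertips stand 64 mm ahead of it and the grasp point (between the pads) lies 45 mm ahead of it (r.hold_point_z is the distance from the TCP to the grasp point, in m); z points along the fingers, y is the line along which they close (so a half turn about z gives the same grasp; the last joint's range is limited). The gripper opens to 88 mm and grips with 3 to 60 N. Pads are 18 mm wide; open, the fingers measure 123 mm over their backs; the gripper's body (75 mm by 187 mm) begins 45 mm behind the grasp point.
Start: joints at [0.992, 0.313, 1.498, -0, 1.331, -0.223], TCP at [0.183, 0.492, 0.303] pointing down, gripper open.
Joint ranges: [-2.94, 2.94], [-0.97, 2.17], [0.19, 2.56], [-1.23, 4.37], [0.02, 3.11], [-2.88, 2.88]. Speed limits (rad/s): [2.39, 2.39, 3.01, 3.14, 3.14, 3.14].

## Interface

Orientations are given as a rotation vector (axis times angle).
In Python, from cell import r, vision, nets gives the robot as it stands. The module is installed in compiled form; this text tells all that it offers.
- The arm moves only by the tool move_arm, never from a script. Its argument "targets" is a list that holds one entry, the list of rows, each a list of 5 numbers: the shift along the world's x, y, z in m, then the turn about the world's z in rad, then the closure, from -1 (fully open) to 1 (shut). A call has 1 to 20 rows; each row is the pose to reach, as a shift and turn from the pose commanded when the call began; what a row does not reach only later rows make up. A row lasts 1/8 s, in which the tool goes at most 62.5 mm and 10.7 degrees, less where a joint would pass 70% of its speed; a pose out of reach is approached as far as the arm can. A call with a gripper value outside its range is refused whole. The fingers move at their own pace and stop on an object; "force" is the grip in N (left out, the last holds). Time passes only in rows, so rows that repeat a pose let the fingers close. It gives the time, the measured TCP pose, the force, the opening and the grip force at its end, in the units of the state.
- r.get_obs(): the state, without advancing time (a new reading comes with each control period).
- vision.capture(name): name is "side" or "top"; returns the picture (384x512x3 uint8, red, green, blue); there is no depth.
- vision.get_calibration(name): a dict with "fov_y" (degrees; the focal length in pixels is half the picture's height over the tangent of half this angle, whatever the lens; pixels are square), "cx", "cy" (the principal point, pixels), "R" (3x3) and "t" (3): a world point X has camera coordinates R X + t. Camera axes: x right, y down, z forward; pixel columns grow to the right and rows downward; lengths in m; the calibration is good to about 2 mm. A picture is of the moment at which its call begins. get_calibration takes no time and is no camera call.
- r.sign_off(): hands the job in; it is judged then, once.
Trained networks look in the newest picture that a camera, given by its name, has taken for a name from the list of things; names that differ only in an ending like _2 or _b are one class to them, and where a whole thing is asked for, a point or a joint stands for the part that bears it (a point fixed in the world has none). Each returns a list of dicts, best first, with "confidence" (0 to 1); they miss things now and then, are a little off and sometimes report something else, mostly with a low value. They report only what shows in the picture. A call takes as long as a camera call.
- nets.cut_out(query, camera): "mask" (384x512 bool, what is visible of it) and "rect" ([centre column, centre row, width, height] in pixels, round what is visible of it).
- nets.landmark_of(query, camera): "location" ([column, row] in pixels: a listed point, or the origin of a listed thing).
The state is a dict: "t": time; "qpos": joint angles; "dq": joint speeds; "joint_efforts": joint torques, N m; "tcp_pos": TCP position; "eef_rot": TCP orientation; "wrist_force": force on the tool from outside, world axes, zero at the start; "moment": the same for the moment, N m; "opening": finger opening in m; "grip_force": force on a finger pad.
Only numpy, scipy, OpenCV 4.12 (cv2) and the standard library are available. Lean on these libraries where they do the work, as an engineer would, in place of code of your own. Each camera call takes 0.05 s, during which the arm holds its last target. There are 200 camera calls.

## Working session

There is one attempt and no reset: what is moved stays moved. The work goes in short steps, Python scripts to look and compute and a tool call to move; the robot and the scene stay as the last step left them, time stands still between calls to the robot, and variables do not carry over. Pictures are saved under pics/ and viewed, at most 10 in all, crops included, and the job is handed in when it is done.

Besides the shell and the picture viewer there is one more tool, called after "Request:" by a JSON object that holds its "fn" and its "kwargs". move_arm: Moves the arm, as the interface text tells. Its arguments: {"type":"object","properties":{"targets":{"type":"array"},"force":{"type":"number"}},"required":["targets"]}

```bash
mkdir -p pics; cat > h.py <<'E'
from cell import r, vision, nets
import numpy as np, cv2
def cal(n):
    c=vision.get_calibration(n); f=192/np.tan(np.radians(c["fov_y"])/2)
    return f,c["cx"],c["cy"],np.array(c["R"]),np.array(c["t"])
def proj(n,X):
    f,cx,cy,R,t=cal(n); p=np.atleast_2d(X)@R.T+t
    return np.c_[f*p[:,0]/p[:,2]+cx,f*p[:,1]/p[:,2]+cy]
def tri(uv):
    A=[];b=[]
    for n,(u,v) in uv.items():
        f,cx,cy,R,t=cal(n)
        for k,q in((0,(u-cx)/f),(1,(v-cy)/f)):
            a=R[k]-q*R[2]; A.append(a); b.append(-(t[k]-q*t[2]))
    x,*_=np.linalg.lstsq(np.array(A),np.array(b),rcond=None)
    return x,{n:np.round(proj(n,x)[0]-uv[n],1) for n in uv}
E
python3 - <<'E'
from h import *
ims=[]
for n in("side","top"):
    im=vision.capture(n); cv2.imwrite(f"pics/{n}0.png",im[:,:,::-1])
    c=vision.get_calibration(n);print(n,c["fov_y"],c["cx"],c["cy"],-np.array(c["R"]).T@c["t"])
L={}
for q in("chopper","knob_grip","lid_hinge","lid_tab","mug","tumbler","kettle","canister_a","bowl"):
    for n in("side","top"):
        d=nets.landmark_of(q,n)
        print(q,n,[(np.round(x["location"],1).tolist(),round(x["confidence"],2)) for x in d[:3]])
        if d: L.setdefault(q,{})[n]=d[0]["location"]
    if len(L.get(q,{}))==2: print("   ",tri(L[q]))
print(r.get_obs())
E
```

```text
side 42.762232873550026 252.93871493089122 185.81124857222332 [1.41351764 0.76104609 1.27857148]
top 54.23349859221148 245.6649707580991 195.2206537250064 [0.300252   0.00296402 1.51553766]
chopper side [([253.4, 218.2], 0.85)]
chopper top [([233.9, 184.1], 0.7)]
    (array([0.57073881, 0.05478374, 0.0095467 ]), {'side': array([0.9, 0.1]), 'top': array([ 0.6, -0.4])})
knob_grip side [([223.8, 196.0], 0.72)]
knob_grip top [([256.3, 171.3], 0.54)]
    (array([ 0.60736485, -0.03805591,  0.08836926]), {'side': array([1.7, 0.2]), 'top': array([ 1.2, -0.9])})
lid_hinge side [([252.7, 221.8], 0.74), ([273.6, 168.3], 0.71)]
lid_hinge top [([194.5, 188.2], 0.64), ([223.8, 221.2], 0.26)]
    (array([0.58837782, 0.15467074, 0.08251812]), {'side': array([22. , -0.5]), 'top': array([ 13.6, -11.8])})
lid_tab side [([270.1, 168.0], 0.95), ([141.0, 145.6], 0.33)]
lid_tab top [([210.5, 175.8], 0.61)]
    (array([0.55702574, 0.11969941, 0.27220686]), {'side': array([2.8, 0.2]), 'top': array([ 2. , -1.5])})
mug side [([292.6, 198.4], 0.37), ([251.0, 223.1], 0.35)]
mug top [([228.4, 221.1], 0.77), ([113
[... 1000 characters left out ...]
  1.1])})
{'t': 1.0, 'qpos': array([ 9.91626989e-01,  3.12912331e-01,  1.49767786e+00,  1.05719253e-05,
        1.33097416e+00, -2.23456620e-01]), 'dq': array([ 2.75032494e-04,  7.50684522e-05,  1.12533962e-03,  1.11057388e-04,
       -7.05355073e-04,  2.05697270e-04]), 'joint_efforts': array([ 1.61047956e-03, -4.02113163e+01, -2.52412748e+01,  6.96222601e-02,
        3.18892719e-02,  1.52172973e-06]), 'tcp_pos': array([0.18288412, 0.49213701, 0.30272221]), 'eef_rot': array([5.55814660e-01, 3.09203241e+00, 4.72252745e-05]), 'wrist_force': array([ 0.09470875, -0.59342906, -0.05172145]), 'moment': array([-0.01272567, -0.04139559, -0.0200055 ]), 'grip_force': 0.0, 'opening': 0.0880109365032103}
```

```bash
python3 -c "
import cv2,numpy as np
cv2.imwrite('pics/both0.png',cv2.resize(np.vstack([cv2.imread('pics/side0.png'),cv2.imread('pics/top0.png')]),(400,600)))"
```

```text
(no output)
```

View pics/side0.png

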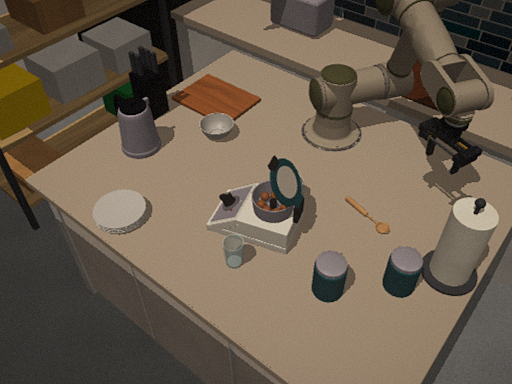

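View pics/top0.png

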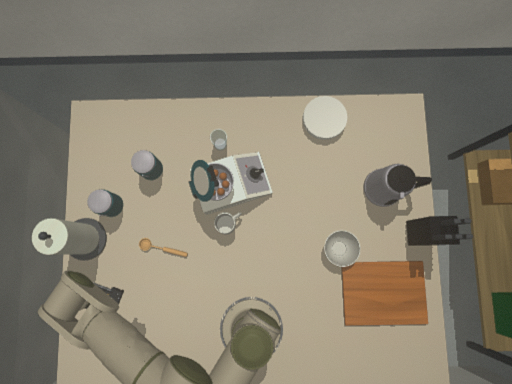

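The side picture shows the chopper at about (250,215), lid open near (285,182), glass at (233,250). The top picture shows the knob near (255,172) and the lid near (203,180), with the mug at (225,222). The arm is clear of the chopper. Next I'll fit the chopper's pose and lid angle to the landmarks and look at enlarged crops.

```bash
cat > fit.py <<'E'
from h import *
from scipy.optimize import least_squares
s35,c35=np.sin(np.radians(35)),np.cos(np.radians(35))
def model(p):
    x,y,yaw,a,hx,hz=*p[:4],.158,p[4] if len(p)>4 else .163
    T=lambda q:np.array([x+q[0]*np.cos(yaw)-q[1]*np.sin(yaw),y+q[0]*np.sin(yaw)+q[1]*np.cos(yaw),q[2]])
    tab=(hx-.155*np.cos(a)+.008*np.sin(a),0,hz+.155*np.sin(a)+.008*np.cos(a))
    return T,dict(chopper=T((0,0,0)),knob_grip=T((-.075-.037*s35,0,.061+.037*c35)),lid_tab=T(tab),lid_hinge=T((hx,0,hz)))
E
python3 - <<'E'
from fit import *
ob=[]
for q in("chopper","knob_grip","lid_hinge","lid_tab"):
    for n in("side","top"):
        for d in nets.landmark_of(q,n)[:1]: ob.append((q,n,np.array(d["location"])))
def res(p):
    _,m=model(p); return np.concatenate([proj(n,m[q])[0]-l for q,n,l in ob])
s=least_squares(res,[.57,.055,1.85,1.3],loss="soft_l1",f_scale=2)
print(s.x); T,m=model(s.x)
for (q,n,l),e in zip(ob,res(s.x).reshape(-1,2)): print(q,n,l,np.round(e,1))
for k,v in m.items(): print(k,np.round(v,3))
for n,(u0,v0,w) in dict(side=(195,140,120),top=(180,130,110)).items():
    im=vision.capture(n)[:,:,::-1]; h=int(w*.9); k=600/w*.9
    c=cv2.resize(im[v0:v0+h,u0:u0+w].copy(),None,fx=k,fy=k,interpolation=cv2.INTER_CUBIC)
    P=lambda X:tuple(int(z) for z in (proj(n,X)[0]-[u0,v0]+.5)*k)
    for y in(-.09,.09):
        pts=[T((a,y,z)) for a,z in((-.13,.022),(-.02,.1),(.155,.1))]
        for A,B in zip(pts,pts[1:]): cv2.line(c,P(A),P(B),(0,0,255),1)
    for X in m.values(): cv2.circle(c,P(X),4,(0,255,0),1)
    for a in np.linspace(0,6.28,60):
        cv2.circle(c,P(T((.075+.07*np.cos(a),.07*np.sin(a),.16))),1,(255,0,255),-1)
        al=s.x[3]; d=.083+.074*np.cos(a)
        cv2.circle(c,P(T((.158-d*np.cos(al),.074*np.sin(a),.163+d*np.sin(al)))),1,(255,255,0),-1)
    cv2.imwrite(f"pics/{n}1.png",c)
E
```

```text
[0.57873392 0.05356826 1.83961866 0.88704489]
chopper side [253.4 218.2] [-0.9  3.1]
chopper top [233.9 184.1] [ 0.9 -1.9]
knob_grip side [223.8 196. ] [ 2.1 -1.1]
knob_grip top [256.3 171.3] [ 1.5 -0.3]
lid_hinge side [252.7 221.8] [ 45.8 -19.5]
lid_hinge top [194.5 188.2] [-2.7 -2. ]
lid_tab side [270.1 168. ] [ 1.4 -3.3]
lid_tab top [210.5 175.8] [ 2.2 -3.6]
chopper [0.579 0.054 0.   ]
knob_grip [ 0.604 -0.039  0.091]
lid_tab [0.561 0.117 0.288]
lid_hinge [0.537 0.206 0.163]
```

View pics/side1.png

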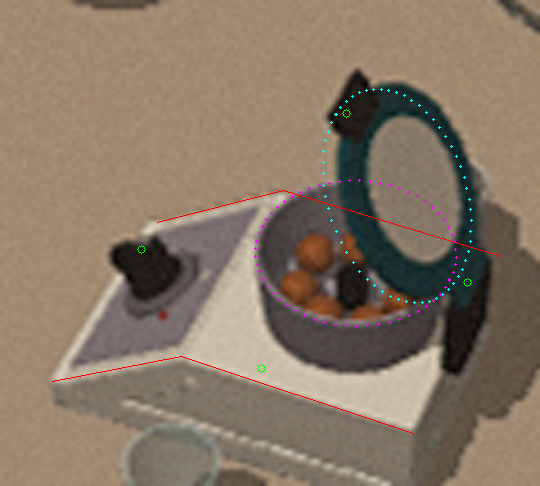

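View pics/top1.png

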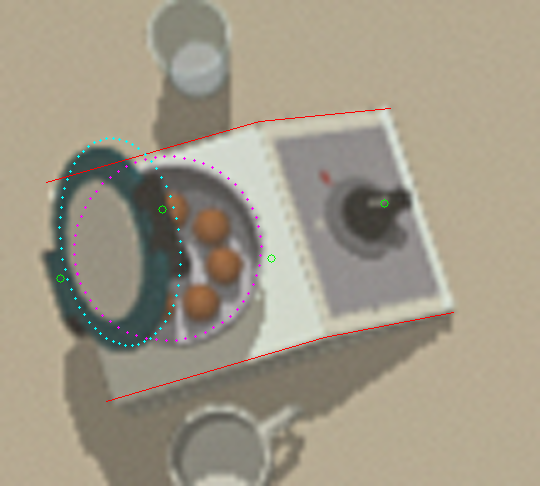

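The crops show that the body, ridge and rim overlay match to about 1 px. The lid overlay is off: the cream patch is at side crop (413,188) and top crop (105,250), so the lid is more open than fitted. I'll refit with the clicked points.

```bash
python3 - <<'E'
from fit import *
S=lambda u,v:np.array([u/4.5-.5+195,v/4.5-.5+140]); k=540/110
Q=lambda u,v:np.array([u/k-.5+180,v/k-.5+130])
C=[("side",S(52,382),(-.13,.09,.022)),("side",S(183,359),(-.02,.09,.1)),("side",S(412,432),(.155,.09,.1)),("side",S(285,192),(-.02,-.09,.1)),
("top",Q(265,124),(-.02,.09,.1)),("top",Q(453,311),(-.13,-.09,.022)),("top",Q(388,109),(-.13,.09,.022)),("top",Q(322,338),(-.02,-.09,.1))]
# sign of y checked through residuals
best=None
for sg in(1,-1):
    def res(p):
        T,_=model([*p,1.]); return np.concatenate([proj(n,T((q[0],sg*q[1],q[2])))[0]-l for n,l,q in C])
    s=least_squares(res,[.578,.054,1.84],loss="soft_l1",f_scale=1)
    print(sg,s.x,s.cost,np.round(s.fun.reshape(-1,2),1).tolist())
    if best is None or s.cost<best.cost: best=s
T,_=model([*best.x,1.])
L=[("side",S(413,188),.083,.008),("top",Q(105,250),.083,.008),("side",np.array([270.1,168]),.155,.008),("top",np.array([210.5,175.8]),.155,.008)]
def rl(p):
    a,hx,hz=p
    return np.r_[np.concatenate([proj(n,T((hx-d*np.cos(a)+o*np.sin(a),0,hz+d*np.sin(a)+o*np.cos(a))))[0]-l for n,l,d,o in L]),(hx-.158)/.002,(hz-.161)/.002]
s=least_squares(rl,[1.2,.158,.161]);print(s.x,np.round(s.fun,1))
a,hx,hz=s.x
for d in(.155,.12):print("lid pt",d,T((hx-d*np.cos(a)+.008*np.sin(a),0,hz+d*np.sin(a)+.008*np.cos(a))))
print("knob",T((-.0962,0,.0913)),"hinge",T((hx,0,hz)))
for q in("mug","tumbler"):
    print(q,[ (np.round(d["rect"]).tolist(),round(d["confidence"],2)) for d in nets.cut_out(q,"top")[:2]])
E
```

```text
1 [0.74655428 0.09326578 1.79535068] 338.42568740289863 [[1.3, -3.1], [0.1, -2.6], [-0.3, -0.2], [-51.0, 76.0], [0.1, 1.3], [-22.0, -79.3], [1.9, 2.8], [-22.3, -85.4]]
-1 [0.578696   0.05399272 1.83853108] 1.241142991256811 [[0.1, -0.1], [-0.3, -0.5], [0.4, 0.3], [-0.3, -0.2], [-1.2, -0.6], [-0.0, 0.4], [0.4, -0.1], [0.3, -0.1]]
[0.88678345 0.15972747 0.1597443 ] [-0.4  2.   0.3 -1.   2.  -2.3  1.7 -3.3  0.9 -0.6]
lid pt 0.155 [0.56071152 0.11955273 0.28493126]
lid pt 0.12 [0.55486058 0.14088156 0.25780475]
knob [ 0.60414548 -0.03877993  0.0913    ] hinge [0.53644049 0.20802952 0.1597443 ]
mug [([228.0, 223.0, 28.0, 27.0], 0.79)]
tumbler [([220.0, 140.0, 21.0, 17.0], 0.7)]
```

Request:
{"fn": "move_arm", "kwargs": {"targets": [[[0, 0, 0.06, 0, 1], [0, 0, 0.12, -0.1, 1], [0.045, -0.04, 0.15, -0.25, 1], [0.09, -0.08, 0.15, -0.4, 1], [0.13, -0.12, 0.15, -0.55, 1], [0.17, -0.16, 0.15, -0.7, 1], [0.21, -0.2, 0.15, -0.85, 1], [0.26, -0.24, 0.15, -0.948, 1], [0.31, -0.28, 0.15, -0.948, 1], [0.367, -0.332, 0.148, -0.948, 1], [0.367, -0.332, 0.148, -0.948, 1], [0.367, -0.332, 0.148, -0.948, 1], [0.367, -0.332, 0.148, -0.948, 1]]], "force": 20}}

```text
t: 3.22
tcp_pos: [0.5489, 0.1613, 0.4513]
eef_rot: [1.904, 2.499, 0.001]
wrist_force: [-0.6, 0.0, 0.7]
opening: 0.0003
grip_force: 0.0
```

Request:
{"fn": "move_arm", "kwargs": {"targets": [[[0, 0, -0.05, 0, 1], [0, 0, -0.094, 0, 1], [0.003, -0.012, -0.1, 0, 1], [0.006, -0.024, -0.108, 0, 1], [0.009, -0.035, -0.117, 0, 1], [0.012, -0.045, -0.127, 0, 1], [0.0145, -0.054, -0.138, 0, 1], [0.017, -0.0625, -0.15, 0, 1], [0.017, -0.0625, -0.15, 0, 1]]]}}

```text
t: 4.35
tcp_pos: [0.5668, 0.097, 0.2995]
eef_rot: [-1.906, -2.495, 0.002]
wrist_force: [0.5, -0.9, 0.1]
opening: 0.0004
grip_force: 0.0
```

Request:
{"fn": "move_arm", "kwargs": {"targets": [[[0.0016, -0.006, -0.013, 0, 1], [0.003, -0.012, -0.026, 0, 1], [0.004, -0.015, -0.037, 0, 1], [0.005, -0.018, -0.047, 0, 1], [0.0055, -0.02, -0.058, 0, 1], [0.0055, -0.021, -0.067, 0, 1], [0.0055, -0.021, -0.067, 0, 1]]]}}

```text
t: 5.22
tcp_pos: [0.5725, 0.0767, 0.2343]
eef_rot: [1.905, 2.497, 0.001]
wrist_force: [-2.4, 0.4, 7.2]
opening: 0.0004
grip_force: 3.6
```

```bash
python3 - <<'E'
from h import *
ims=[]
for n,(u0,v0) in dict(side=(190,120),top=(170,120)).items():
    c=vision.capture(n)[v0:v0+130,u0:u0+120,::-1]; ims.append(cv2.resize(c,None,fx=3.3,fy=3.3,interpolation=cv2.INTER_CUBIC))
cv2.imwrite("pics/l2.png",np.hstack(ims))
E
```

```text
(no output)
```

View pics/l2.png

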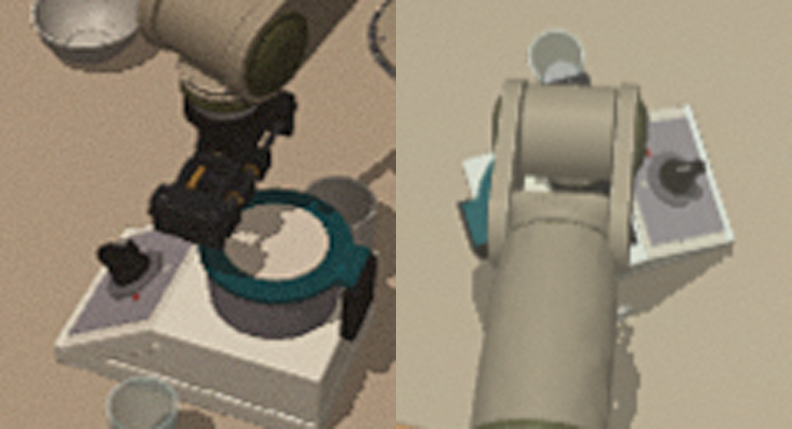

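The side crop shows the lid lying on the bowl's rim, essentially shut, with the fingers on its front edge. The knob is at rest. I'll press the lid down firmly.

Request:
{"fn": "move_arm", "kwargs": {"targets": [[[0, 0, -0.002, 0, 1], [0, 0, -0.003, 0, 1], [0, 0, -0.004, 0, 1], [0, 0, -0.004, 0, 1]]]}}

```text
t: 5.82
tcp_pos: [0.5726, 0.0767, 0.234]
eef_rot: [1.903, 2.495, 0.003]
wrist_force: [-12.4, 0.4, 31.6]
opening: 0.0003
grip_force: 15.6
```

Commanded 4 mm further, it moved 0.3 mm with the force rising to 32 N, so the lid is at its stop. Next I lift off and go beside the upper end of the knob's bar.

Request:
{"fn": "move_arm", "kwargs": {"targets": [[[0, 0, 0.03, 0, 1], [0, 0, 0.07, 0, 1], [-0.007, -0.05, 0.07, 0, 1], [-0.0142, -0.0993, 0.07, 0, 1], [-0.0142, -0.0993, 0.07, 0, 1], [-0.0142, -0.0993, 0.02, 0, 1], [-0.0142, -0.0993, -0.03, 0, 1], [-0.0142, -0.0993, -0.06, 0, 1], [-0.0142, -0.0993, -0.0777, 0, 1], [-0.0142, -0.0993, -0.0777, 0, 1], [-0.0142, -0.0993, -0.0777, 0, 1]]]}}

```text
t: 7.2
tcp_pos: [0.5586, -0.0223, 0.1528]
eef_rot: [1.905, 2.497, 0.001]
wrist_force: [0.5, -0.7, -0.2]
opening: 0.0006
grip_force: 0.0
```

```bash
python3 - <<'E'
from h import *
ims=[]
for n,(u0,v0) in dict(side=(190,120),top=(200,120)).items():
    c=vision.capture(n)[v0:v0+130,u0:u0+120,::-1]; ims.append(cv2.resize(c,None,fx=3.3,fy=3.3,interpolation=cv2.INTER_CUBIC))
cv2.imwrite("pics/l3.png",np.hstack(ims))
E
```

```text
(no output)
```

View pics/l3.png

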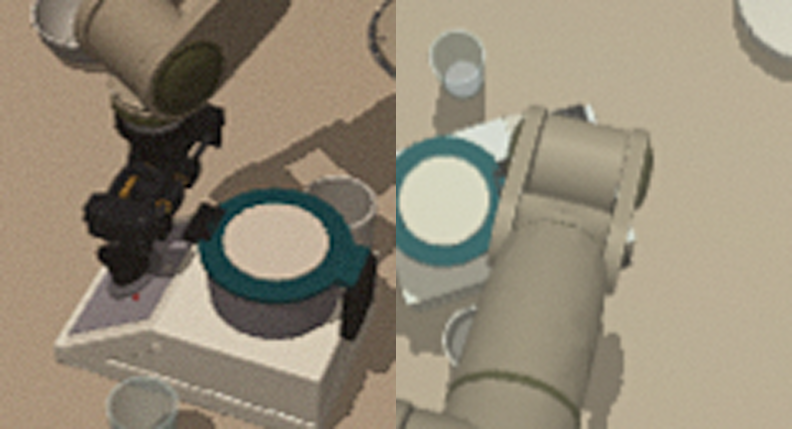

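The lid is flat and shut, with the fingers behind the knob as planned. I'll push and watch the force.

Request:
{"fn": "move_arm", "kwargs": {"targets": [[[0.005, 0.0013, 0, 0, 1], [0.01, 0.0026, 0, 0, 1], [0.015, 0.004, 0, 0, 1], [0.02, 0.0053, 0, 0, 1], [0.02, 0.0053, 0, 0, 1]]]}}

```text
t: 7.92
tcp_pos: [0.5783, -0.0173, 0.1519]
eef_rot: [-1.905, -2.497, 0.001]
wrist_force: [-1.7, -0.7, 0.4]
opening: 0.0005
grip_force: 0.8
```

Request:
{"fn": "move_arm", "kwargs": {"targets": [[[0.003, 0.0008, 0, 0, 1], [0.006, 0.0016, 0, 0, 1], [0.009, 0.0025, 0, 0, 1], [0.009, 0.0025, 0, 0, 1]]]}}

```text
t: 8.43
tcp_pos: [0.5871, -0.0144, 0.152]
eef_rot: [-1.905, -2.497, -0.0]
wrist_force: [-2.8, 2.9, 3.8]
opening: 0.0001
grip_force: 2.7
```

```bash
python3 - <<'E'
from h import *
c=vision.capture("side")[165:225,200:270,::-1]; vision.capture("top")
cv2.imwrite("pics/l4.png",cv2.resize(c,None,fx=8,fy=8,interpolation=cv2.INTER_CUBIC))
E
```

```text
(no output)
```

View pics/l4.png

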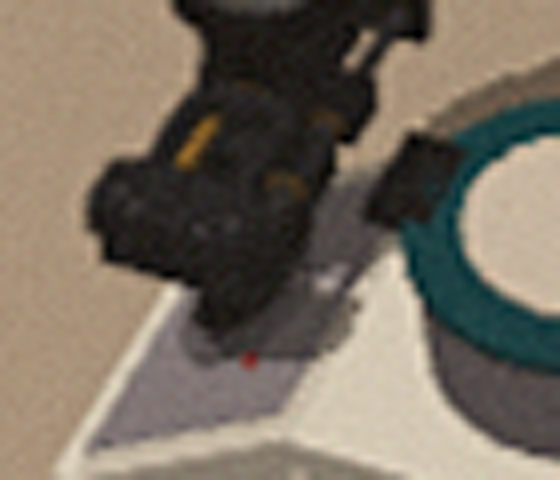

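The finger is on the bar, the knob has turned toward the red mark (250,358), and the force direction fits a bar turned by about 50–60°. I'll continue to the stop.

Request:
{"fn": "move_arm", "kwargs": {"targets": [[[0.002, 0.0005, 0, 0, 1], [0.004, 0.001, 0, 0, 1], [0.004, 0.001, 0, 0, 1]]]}}

```text
t: 8.9
tcp_pos: [0.5909, -0.0137, 0.1518]
eef_rot: [-1.905, -2.497, 0.0]
wrist_force: [-4.1, 1.8, 0.3]
opening: 0.0001
grip_force: 2.3
```

Request:
{"fn": "move_arm", "kwargs": {"targets": [[[0.002, 0.0005, 0, 0, 1], [0.004, 0.001, 0, 0, 1], [0.004, 0.001, 0, 0, 1]]]}}

```text
t: 9.28
tcp_pos: [0.5948, -0.013, 0.1517]
eef_rot: [-1.905, -2.497, 0.001]
wrist_force: [-4.9, 0.2, 0.1]
opening: 0.0004
grip_force: 1.9
```

Request:
{"fn": "move_arm", "kwargs": {"targets": [[[0.002, 0.0005, 0, 0, 1], [0.004, 0.001, 0, 0, 1], [0.004, 0.001, 0, 0, 1]]]}}

```text
t: 9.65
tcp_pos: [0.5975, -0.012, 0.1516]
eef_rot: [-1.903, -2.494, 0.006]
wrist_force: [-15.3, -0.3, 5.3]
opening: 0.0009
grip_force: 6.4
```

```bash
python3 - <<'E'
from h import *
c=vision.capture("side")[165:225,200:270,::-1]
print(r.get_obs()["wrist_force"],r.get_obs()["moment"])
cv2.imwrite("pics/l5.png",cv2.resize(c,None,fx=8,fy=8,interpolation=cv2.INTER_CUBIC))
E
```

```text
[-15.36809262   0.60553879   5.85111888] [-0.12657453  2.42954657 -0.06586635]
```

View pics/l5.png

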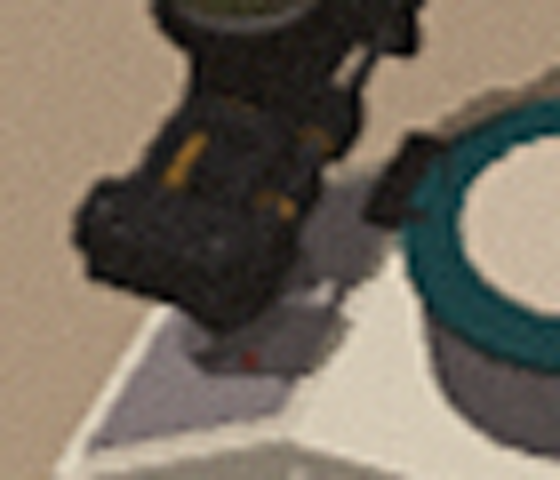

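Force jumped from 5 to 15 N while motion stalled, and the geometry matches the bar at about 60°, so this is the stop. I'll press slightly more and hold for over a second, then retreat quickly.

Request:
{"fn": "move_arm", "kwargs": {"targets": [[[0.0015, 0.0004, 0, 0, 1], [0.0015, 0.0004, 0, 0, 1], [0.0015, 0.0004, 0, 0, 1], [0.0015, 0.0004, 0, 0, 1], [0.0015, 0.0004, 0, 0, 1], [0.0015, 0.0004, 0, 0, 1], [0.0015, 0.0004, 0, 0, 1], [0.0015, 0.0004, 0, 0, 1], [0.0015, 0.0004, 0, 0, 1], [0.0015, 0.0004, 0, 0, 1], [0.0015, 0.0004, 0, 0, 1]]]}}

```text
t: 11.08
tcp_pos: [0.5983, -0.0115, 0.1515]
eef_rot: [-1.902, -2.492, 0.007]
wrist_force: [-19.3, 0.3, 7.9]
opening: 0.0003
grip_force: 8.5
```

The contact lever is about 16 mm, giving roughly 0.3 N m against a spring of 0.09 N m, so the knob was held at its stop for 1.4 s. Now I release it.

Request:
{"fn": "move_arm", "kwargs": {"targets": [[[-0.045, -0.012, 0, 0, 1], [-0.055, -0.015, 0.01, 0, 1], [-0.055, -0.015, 0.06, 0, 1], [-0.055, -0.015, 0.12, 0, 1], [-0.1, -0.015, 0.16, 0, 1], [-0.16, -0.015, 0.18, 0, 1], [-0.22, -0.015, 0.18, 0, 1], [-0.22, -0.015, 0.18, 0, 1], [-0.22, -0.015, 0.18, 0, 1]]]}}

```text
t: 12.2
tcp_pos: [0.3818, -0.0268, 0.3331]
eef_rot: [1.904, 2.494, 0.002]
wrist_force: [0.3, -0.5, 0.2]
opening: 0.0002
grip_force: 0.0
```

```bash
python3 - <<'E'
from h import *
ims=[]
for n,(u0,v0) in dict(side=(190,130),top=(175,120)).items():
    c=vision.capture(n)[v0:v0+130,u0:u0+120,::-1]; ims.append(cv2.resize(c,None,fx=3.3,fy=3.3,interpolation=cv2.INTER_CUBIC))
cv2.imwrite("pics/l6.png",np.hstack(ims))
E
```

```text
(no output)
```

View pics/l6.png

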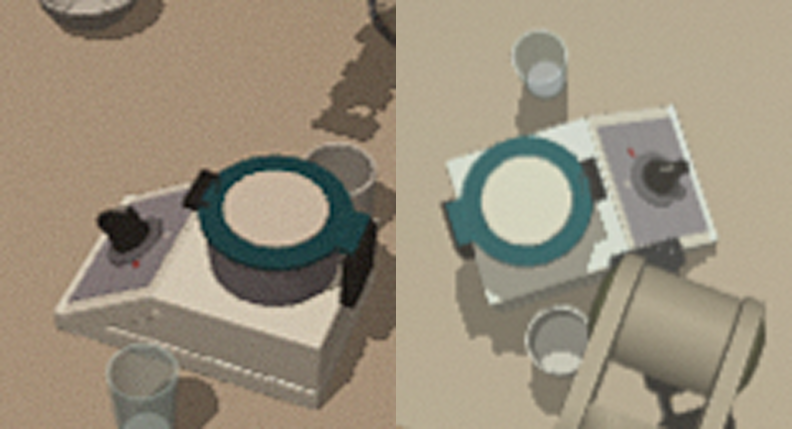

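The lid is shut, the knob is back at rest (side crop (122,232)), and the mug and glass have not moved. The robot is clear, so I'll hand the job in.

```bash
python3 -c "
from cell import r; print(r.sign_off())"
```

```text
the job is handed in; nothing more can be done
None
```

The lid is fully shut. The knob was then turned to its stop, held for about 1.4 s and let go, and it sprang back. The job was handed in at about 12 s with the robot clear; the stop itself was judged from force and geometry, because the gripper hid the knob's line.

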